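Clear the ribbon stand and reset its counter

ROBOT

A 7-joint arm with a two-finger parallel gripper is mounted at the origin on the work surface. World frame = base frame: x ahead of the robot, y to its left, z up, the work surface at z = 0. Lengths are in m, angles in degrees, forces in N, time in s.
With the tool pointing down it reaches from about 0.4 to 0.9 m from the base axis. Payload 5.5 kg.
Tool frame: the origin (TCP) lies between the finger pads; the fingertips stand 14 mm ahead of it and the grasp point (between the pads) lies 5 mm behind it (robot.tcp_to_tips is the distance from the TCP to the fingertips, in m); z points along the fingers, y is the direction in which the jaws open and shut (so a half turn about z gives the same grasp; the last joint's range is limited). The gripper opens to 85 mm and grips with 20 to 120 N. Pads are 22 mm wide; open, the fingers measure 114 mm over their backs; the gripper's body (76 mm by 85 mm) begins 54 mm behind the grasp point. The pads swing forward as they close: fully open they stand 13 mm farther back than shut.
Start: joints at [78.277, 28.699, -24.465, 88.831, 12.651, 65.22, -12.049], TCP at [0.293, -0.58, 0.245] pointing down, gripper open.
Joint ranges: [-164.97, 164.97], [-17.58, 116.51], [-87.97, 89.64], [11.32, 138.91], [-80.73, 260.73], [10.89, 115.49], [-147.41, 147.41]. Speed limits (degrees/s): [147.25, 147.25, 180, 180, 180, 180, 180].

INTERFACE

Orientations are given as a 3x3 rotation matrix whose columns are the frame's x, y, z axes.
In Python, from station import observe, camera, camera_params, robot gives the robot as it stands.
- The arm moves only by the tool play_rows, never from a script. Its arguments are lists of equal length, an entry for each row: "turn": the turn, a rotation vector about the world's x, y, z in degrees, a list of three; "offset": the shift along the world's x, y, z in mm, a list of three; "grip": the opening, from -1 (shut) to 1 (fully open). In form: {"turn": [[ax, ay, az], ...], "offset": [[dx, dy, dz], ...], "grip": [grip, ...]}. A call has exactly 8 rows; each row is the pose to reach, as a shift and turn from the pose commanded when the call began; what a row does not reach only later rows make up. A row lasts 1/8 s, in which the tool goes at most 62.5 mm and 10.7 degrees, less where a joint would pass 70% of its speed; a pose out of reach is approached as far as the arm can. A call with a gripper value outside its range is refused whole. The fingers move at their own pace and stop on an object; the grip force is fixed at half the most. Time passes only in rows, so rows that repeat a pose let the fingers close, or fill a call up. It gives the time, the measured TCP pose, the force and the opening at its end, in the units of the state.
- observe(): the state, without advancing time (a new reading comes with each control period).
- camera(name): name is "scene" or "top"; returns the picture (384x512x3 uint8, red, green, blue); there is no depth.
- camera_params(name): a dict with "mtx" (3x3 intrinsics, pixels), "k1" (the pictures are not rectified: a ray, as slopes to the right and down, at radius r is drawn at 1 + k1 r^2 times it, then the intrinsics apply), "extrinsics" (4x4, takes a point from camera to world coordinates). Camera axes: x right, y up, looking along -z (the intrinsics and any distortion apply to the point x, -y, -z); pixel columns grow to the right and rows downward; lengths in m; the calibration is good to about 2 mm. A picture is of the moment at which its call begins. camera_params takes no time and is no camera call.
- robot.sign_off(): hands the job in, once; it reports no verdict.
The state is a dict: "t": time; "q": joint angles; "joint_vel": joint speeds; "tau": joint torques, N m; "position": TCP position; "orientation": TCP orientation; "force": force on the tool from outside, world axes, zero at the start; "torque": the same for the moment, N m; "width": finger opening in m.
Only numpy, scipy, OpenCV 4.12 (cv2) and the standard library are available. Lean on these libraries where they do the work, as an engineer would, in place of code of your own. Each camera call takes 0.05 s, during which the arm holds its last target. There are 200 camera calls.

TASK

Slide every empty reel off the open end of the ribbon bar and put the white plastic ones down in the blue crate and the brown fibreboard ones down in the grey crate, each below the rim. Once all the reels are stowed, and not before, turn the counter's reset knob back to its zero stop and let go. Leave the two glass vases alone.

Things in the scene. Friction and masses are not known exactly. Their poses are not given: they have to be found in the camera images.
- stand: Fixed ribbon stand: base plate 100 mm (own x) by 330 mm (own y), 8 mm thick; green upright 186 mm high at its +y end; from it a level steel bar, 16 mm diameter, runs along own -y, axis 170 mm above the table, to an open end. Origin under the middle of the plate, on the table.
- bar_end (a point): Centre of the bar's open end, on the bar's axis (own y -150 mm of the stand).
- bar_root (a point): Where the bar's axis meets the green upright (own y +152 mm of the stand): closed end.
- white_1: Empty white plastic ribbon reel, for the blue crate (may be absent), 80 g. Origin at its centre; bore 34 mm along own y, 50 mm long. Hexagonal end flanges 5 mm thick, 64 mm across flats (74 corners), flats facing own +-z; between them a bare hub, 44 mm across, 40 mm long, to grip. Starts on the bar, own y along it, centre 9 mm below the bar axis.
- white_2: Empty white plastic ribbon reel, for the blue crate (may be absent), 80 g. Origin at its centre; bore 34 mm along own y, 50 mm long. Hexagonal end flanges 5 mm thick, 64 mm across flats (74 corners), flats facing own +-z; between them a bare hub, 44 mm across, 40 mm long, to grip. Starts on the bar, own y along it, centre 9 mm below the bar axis.
- white_3: Empty white plastic ribbon reel, for the blue crate (may be absent), 80 g. Origin at its centre; bore 34 mm along own y, 50 mm long. Hexagonal end flanges 5 mm thick, 64 mm across flats (74 corners), flats facing own +-z; between them a bare hub, 44 mm across, 40 mm long, to grip. Starts on the bar, own y along it, centre 9 mm below the bar axis.
- kraft_1: Empty brown fibreboard ribbon reel, for the grey crate (may be absent), 80 g. Origin at its centre; bore 34 mm along own y, 50 mm long. Hexagonal end flanges 5 mm thick, 64 mm across flats (74 corners), flats facing own +-z; between them a bare hub, 44 mm across, 40 mm long, to grip. Starts on the bar, own y along it, centre 9 mm below the bar axis.
- kraft_2: Empty brown fibreboard ribbon reel, for the grey crate (may be absent), 80 g. Origin at its centre; bore 34 mm along own y, 50 mm long. Hexagonal end flanges 5 mm thick, 64 mm across flats (74 corners), flats facing own +-z; between them a bare hub, 44 mm across, 40 mm long, to grip. Starts on the bar, own y along it, centre 9 mm below the bar axis.
- blue_crate: Loose blue crate, for the white reels: open box 145 mm (own x) by 250 mm (own y), 70 mm high, walls and floor 5 mm, about 0.7 kg. Origin at the centre of its underside, z up.
- grey_crate: Loose grey crate, for the brown reels: open box 145 mm (own x) by 250 mm (own y), 70 mm high, walls and floor 5 mm, about 0.7 kg. Origin at the centre of its underside, z up.
- counter: Fixed ribbon length counter: grey box 115 x 115 mm, 45 mm high, with a round black dial on top; the zero mark is the thick red tick on own +x, the white ticks follow clockwise. Origin at the centre of its underside.
- knob (a joint): Reset knob on top of the counter, angle in rad clockwise (seen from above) from the zero mark; 0 is the zero stop, where its red pointer is at the red tick. Turns freely against light friction (0.05 N m), stays where left; turn it counter-clockwise to reset. Range 0 to 4.7.
- knob_grip (a point): Middle of the knob's aluminium bar grip: 50 mm long, 14 mm wide, 28 mm high, the point 14 mm below its top, on the turning axis. The bar lies along own x; the red pointer shows along own +x.
- glass_vase: Green glass vase standing on the table, open on top, about 72 mm across and 115 mm high; origin at the centre of its underside. Leave it alone.
- amber_vase: Amber glass vase standing on the table, open on top, about 68 mm across and 100 mm high; origin at the centre of its underside. Leave it alone.
Not all that is in view belongs to the job. What is shaped like the kraft_2 but purple or red is not meant. What is shaped like the white_1 but yellow is not meant.

How it is judged:
By the outcome, as a careful person would: the job done as asked, in the order asked, and still so for the second after the job is handed in, with the robot touching nothing.
Of white_1, white_2, white_3, kraft_1, kraft_2 only 3 to 5 are there at a start; the rules pass over those that are not, and their reading is None.
At some moment in a run one of blue_crate, grey_crate may be knocked a few centimetres aside while the robot is not near it.
Once in a run the grip may slacken for a moment while it holds something.
It also fails if it takes over 210 s, if anything falls off the work surface, if the arm or the gripper's body presses on something with over 40 N, if the wrist force passes 120 N, or if a joint passes its speed limit or range.

## Working session

There is one attempt and no reset: what is moved stays moved. The work goes in short steps, Python scripts to look and compute and a tool call to move; the robot and the scene stay as the last step left them, time stands still between calls to the robot, and variables do not carry over. Pictures are saved under pics/ and viewed, about 12 in all and at most 16, crops included, and the job is handed in when it is done.

Besides the shell and the picture viewer there is one more tool, called after "Request:" as a command line: name --argument value ..., lists and objects as JSON in quotes. play_rows: Moves the arm, as the interface text tells. Its arguments: {"type":"object","properties":{"turn":{"type":"array","items":{"type":"array","items":{"type":"number"}}},"offset":{"type":"array","items":{"type":"array","items":{"type":"number"}}},"grip":{"type":"array","items":{"type":"number"}}},"required":["turn","offset","grip"]}

```bash
mkdir -p pics
cat > h.py <<'E'
import numpy as np, cv2
from station import observe, camera, camera_params, robot
def proj(n,P):
    p=camera_params(n);E=np.array(p["extrinsics"]);K=np.array(p["mtx"]);k=p["k1"]
    c=(np.atleast_2d(P)-E[:3,3])@E[:3,:3]
    s=np.c_[c[:,0]/-c[:,2],-c[:,1]/-c[:,2]];r2=(s**2).sum(1,keepdims=True)
    s=s*(1+k*r2);return np.c_[s,np.ones(len(s))]@K.T[:,:2]
def unproj(n,uv,z):
    p=camera_params(n);E=np.array(p["extrinsics"]);K=np.array(p["mtx"]);k=p["k1"]
    uv=np.atleast_2d(np.array(uv,float));d=np.c_[uv,np.ones(len(uv))]@np.linalg.inv(K).T;d=d[:,:2]
    s=d.copy()
    for _ in range(30): s=d/(1+k*(s**2).sum(1,keepdims=True))
    w=np.c_[s[:,0],-s[:,1],-np.ones(len(s))]@E[:3,:3].T
    t=(z-E[2,3])/w[:,2];return E[:3,3]+w*t[:,None]
def snap(n,f,crop=None,sc=1):
    im=camera(n);cv2.imwrite(f"pics/raw_{f}.png",im[:,:,::-1])
    if crop: im=im[crop[1]:crop[3],crop[0]:crop[2]]
    cv2.imwrite(f"pics/{f}.png",cv2.resize(im,None,fx=sc,fy=sc,interpolation=cv2.INTER_CUBIC)[:,:,::-1])
E
python3 - <<'E'
from h import *
np.set_printoptions(precision=3,suppress=True)
snap("scene","s0",sc=1.5);snap("top","t0",sc=1.5)
for n in("scene","top"):
  p=camera_params(n);print(n,p["mtx"],p["k1"],np.array(p["extrinsics"]))
print(observe())
E
```

```text
scene [[409.31    0.    257.568]
 [  0.    409.31  194.767]
 [  0.      0.      1.   ]] -0.14364470421493813 [[ 0.791 -0.526  0.313  0.909]
 [ 0.612  0.667 -0.426 -0.403]
 [ 0.016  0.528  0.849  1.059]
 [ 0.     0.     0.     1.   ]]
top [[489.134   0.    257.141]
 [  0.    489.134 198.306]
 [  0.      0.      1.   ]] -0.1070138964234415 [[-0.006  0.992 -0.124  0.416]
 [-1.    -0.007 -0.008  0.048]
 [-0.009  0.124  0.992  1.36 ]
 [ 0.     0.     0.     1.   ]]
{'t': 0.1, 'q': array([ 78.277,  28.75 , -24.454,  88.887,  12.651,  65.222, -12.05 ]), 'joint_vel': array([ 0.132, -0.175, -0.068, -0.265, -0.077,  0.031, -0.047]), 'tau': array([ -0.011, -57.081,  -5.839, -28.175,   0.01 ,   0.006,  -0.   ]), 'position': array([ 0.293, -0.58 ,  0.244]), 'orientation': array([[ 0.893,  0.451, -0.001],
       [ 0.451, -0.893,  0.002],
       [ 0.   , -0.002, -1.   ]]), 'force': array([0.583, 0.015, 0.013]), 'torque': array([ 0.01 ,  0.059, -0.003]), 'width': 0.08565604561836906}
```

View pics/s0.png

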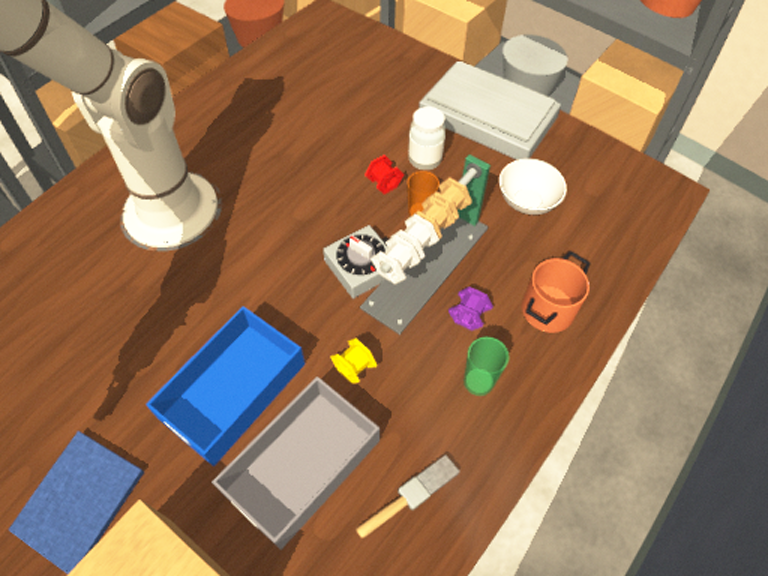

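View pics/t0.png

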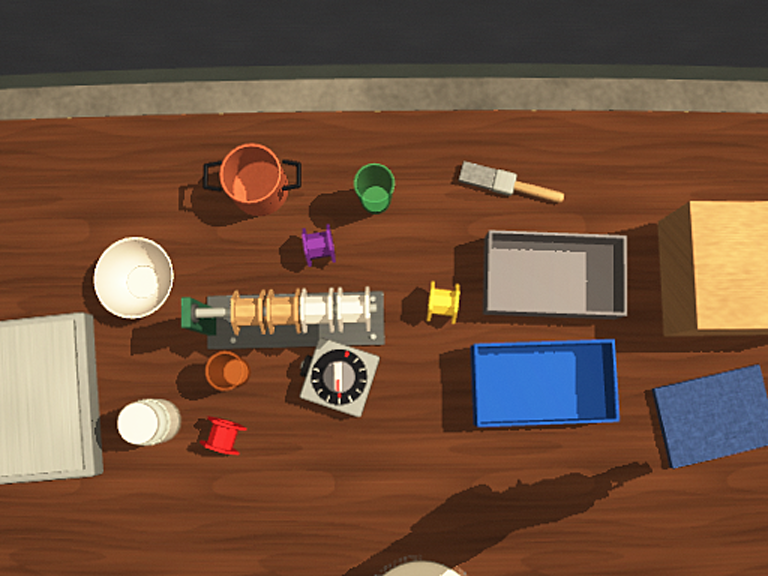

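The top view shows reels on the bar at (230–380, 310), which may be 2 brown at the root and 2 white at the open end. Lookalikes are purple (318,245), yellow (443,302) and red (223,436), all loose on the table and not meant. Next is one close crop to check, plus the geometry.

Run:
```python
from h import *
np.set_printoptions(precision=4,suppress=True)
a=cv2.imread("pics/raw_t0.png")[180:285,115:265];b=cv2.imread("pics/raw_s0.png")[100:230,210:335]
a=cv2.resize(a,None,fx=5,fy=5,interpolation=cv2.INTER_CUBIC)[:,:750]
cv2.imwrite("pics/t0c.png",a)
cv2.imwrite("pics/s0c.png",cv2.resize(b,None,fx=4.5,fy=4.5,interpolation=cv2.INTER_CUBIC))
u=lambda pts,z: unproj("top",np.array(pts)/1.5,z)
print("plate",u([(208,294),(384,292),(384,346),(208,347)],.008))
print("grey rim",u([(487,231),(627,236),(626,317),(486,313)],.07))
print("blue rim",u([(473,345),(615,340),(619,422),(476,427)],.07))
print("counter top",u([(323,340),(380,352),(357,416),(300,400)],.045))
print("knob",u([(338,377)],.07), "yellow",u([(443,302)],.03),"purple",u([(318,245)],.03),"amber",u([(227,371)],.1),"green",u([(374,180)],.115))
```

```text
plate [[0.5933 0.3918 0.008 ]
 [0.5948 0.062  0.008 ]
 [0.4944 0.0625 0.008 ]
 [0.494  0.3895 0.008 ]]
grey rim [[ 0.6958 -0.1241  0.07  ]
 [ 0.6859 -0.3786  0.07  ]
 [ 0.5388 -0.3696  0.07  ]
 [ 0.5479 -0.1189  0.07  ]]
blue rim [[ 0.4915 -0.0947  0.07  ]
 [ 0.498  -0.3479  0.07  ]
 [ 0.3539 -0.3498  0.07  ]
 [ 0.3486 -0.0975  0.07  ]]
counter top [[0.5037 0.1716 0.045 ]
 [0.4816 0.0693 0.045 ]
 [0.3681 0.1107 0.045 ]
 [0.3967 0.2124 0.045 ]]
knob [[0.4369 0.1427 0.07  ]] yellow [[ 0.5727 -0.0458  0.03  ]] purple [[0.6803 0.1832 0.03  ]] amber [[0.4472 0.3322 0.1   ]] green [[0.7784 0.0773 0.115 ]]
```

View pics/t0c.png

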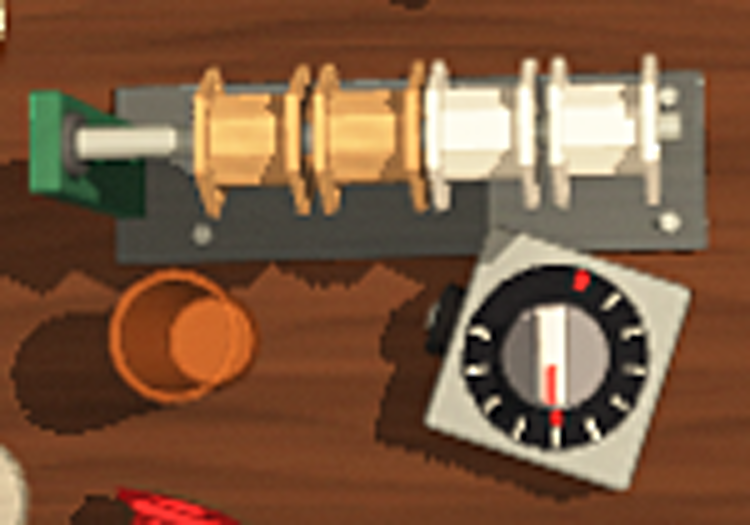

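View pics/s0c.png

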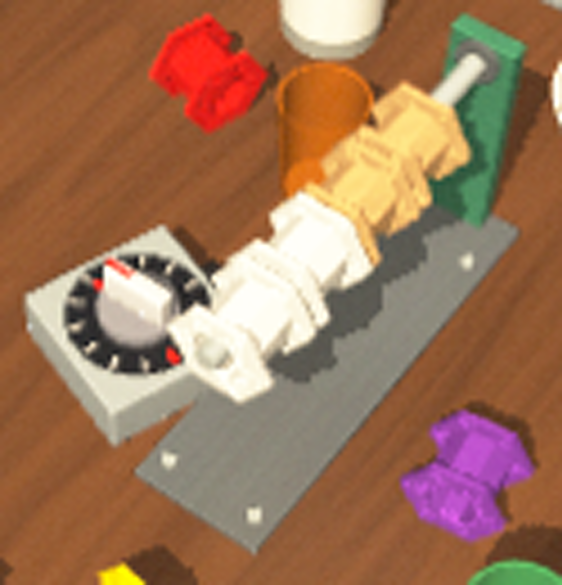

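The bar carries 4 reels: two brown near the root (kraft), then two white at the open end. Each flange pair in the crop spans about 93 px (×5). The knob's pointer points toward the robot (−x), and the thick red tick sits at crop (582,280). That makes the knob roughly 157° clockwise from zero.

Run:
```python
from h import *
np.set_printoptions(precision=4,suppress=True)
f=lambda pts,z: unproj("top",np.array(pts)/5+[115,180],z)
for a,b,c0,c1 in [(210,303,215,68),(325,418,215,65),(437,530,207,60),(557,650,205,57)]:
    p=f([(a,(c0+c1)/2),(b,(c0+c1)/2)],.161);print(p.mean(0),p[0,1]-p[1,1])
print("bar end",f([(680,127)],.17), "bar",f([(80,141),(175,141)],.178))
print("red tick,knob ctr", f([(582,280),(555,355)],.046), "bar knob ends",f([(550,307),(552,405)],.085))
```

```text
[0.542  0.2828 0.161 ] 0.04649770714694079
[0.5424 0.2255 0.161 ] 0.0462306719420002
[0.5453 0.1699 0.161 ] 0.046049235519505766
[0.5461 0.1106 0.161 ] 0.0459153976693695
bar end [[0.5469 0.0726 0.17  ]] bar [[0.5409 0.3669 0.178 ]
 [0.5406 0.3197 0.178 ]]
red tick,knob ctr [[0.4783 0.1282 0.046 ]
 [0.4382 0.1427 0.046 ]] bar knob ends [[0.4624 0.1425 0.085 ]
 [0.4117 0.1414 0.085 ]]
```

Request:
play_rows --turn '[[0,0,8],[0,0,16],[0,0,24],[0,0,32],[0,0,40],[0,0,48],[0,0,56],[0,0,63]]' --offset '[[20,50,20],[45,100,35],[70,150,35],[90,200,35],[115,250,35],[140,300,35],[160,350,35],[180,400,35]]' --grip '[1,1,1,1,1,1,1,1]'

```text
t: 1.1
position: [0.4733, -0.1785, 0.2802]
orientation: [[-0.001, 1.0, -0.0], [1.0, 0.001, -0.0], [-0.0, -0.0, -1.0]]
force: [0.9, -0.8, 0.0]
width: 0.0858
```

Request:
play_rows --turn '[[0,0,0],[0,0,0],[0,0,0],[0,0,0],[0,0,0],[0,0,0],[0,0,0],[0,0,0]]' --offset '[[12,50,0],[24,100,0],[36,150,0],[48,200,0],[60,250,0],[72,289,0],[72,289,-30],[72,289,-40]]' --grip '[1,1,1,1,1,1,1,1]'

```text
t: 2.1
position: [0.5438, 0.1088, 0.2384]
orientation: [[0.002, 1.0, -0.003], [1.0, -0.002, -0.001], [-0.001, -0.003, -1.0]]
force: [0.5, -0.9, 0.1]
width: 0.0851
```

Run:
```python
from h import *
o=observe();print(o["position"],o["q"])
snap("scene","s1",(230,80,380,200),5)
```

```text
[0.54381966 0.10878998 0.23835865] [ 25.84884784  25.50755364 -51.15709265 102.41194253  22.07657484
  62.94242195 -33.06112205]
```

View pics/s1.png

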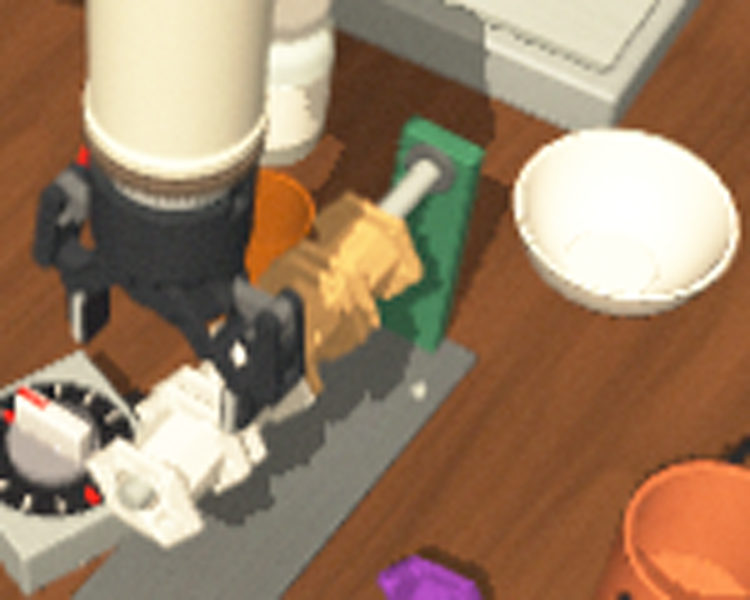

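The gripper is straddling the bar line above the outer white reel. I'll descend, grip and lift 9 mm.

Request:
play_rows --turn '[[0,0,0],[0,0,0],[0,0,0],[0,0,0],[0,0,0],[0,0,0],[0,0,0],[0,0,0]]' --offset '[[0,0,-30],[0,0,-60],[0,0,-86],[0,0,-86],[0,0,-86],[0,0,-86],[0,0,-86],[0,0,-86]]' --grip '[1,1,1,1,-1,-1,-1,-1]'

```text
t: 3.15
position: [0.5465, 0.109, 0.1559]
orientation: [[0.004, 1.0, 0.003], [1.0, -0.004, 0.0], [0.0, 0.003, -1.0]]
force: [0.4, -1.3, 6.6]
width: 0.0434
```

Request:
play_rows --turn '[[0,0,0],[0,0,0],[0,0,0],[0,0,0],[0,0,0],[0,0,0],[0,0,0],[0,0,0]]' --offset '[[0,0,0],[0,0,0],[0,0,3],[0,0,6],[0,0,9],[0,0,9],[0,0,9],[0,0,9]]' --grip '[-1,-1,-1,-1,-1,-1,-1,-1]'

```text
t: 4.15
position: [0.545, 0.1088, 0.1631]
orientation: [[0.003, 1.0, -0.0], [1.0, -0.003, 0.0], [0.0, -0.0, -1.0]]
force: [-0.5, -0.1, -1.2]
width: 0.0433
```

Run:
```python
from h import *
o=observe();print(o["position"],o["force"],o["torque"],o["width"])
snap("scene","s2",(230,80,380,200),5)
```

```text
[0.54500848 0.10882809 0.16314343] [-0.51500431 -0.14822125 -1.19778081] [ 0.00911835 -0.02685591 -0.0878809 ] 0.043265939395554856
```

View pics/s2.png

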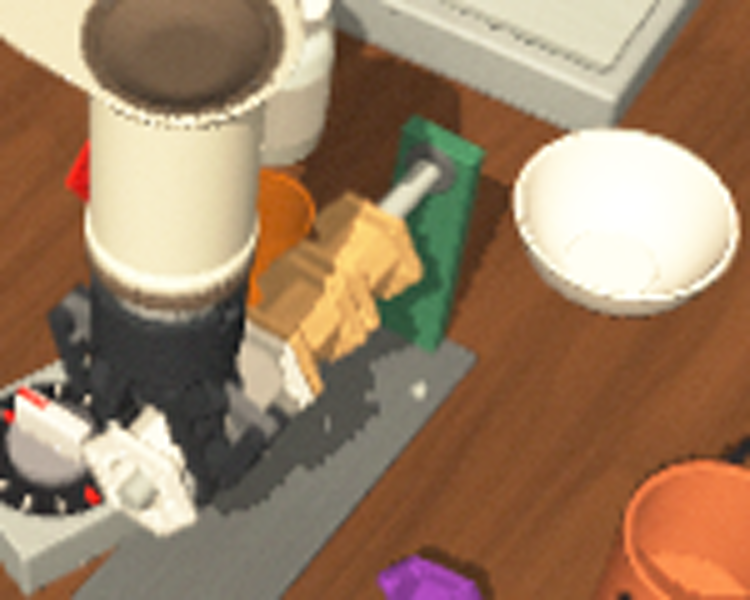

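Grip is good: width 43 mm, about 1 N load, bar free in the bore. Sliding off now.

Request:
play_rows --turn '[[0,0,0],[0,0,0],[0,0,0],[0,0,0],[0,0,0],[0,0,0],[0,0,0],[0,0,0]]' --offset '[[0,-10,0],[0,-22,0],[0,-34,0],[0,-46,0],[0,-58,0],[0,-72,0],[0,-86,0],[0,-100,0]]' --grip '[-1,-1,-1,-1,-1,-1,-1,-1]'

```text
t: 5.2
position: [0.5451, 0.0078, 0.1633]
orientation: [[0.004, 1.0, 0.0], [1.0, -0.004, -0.0], [-0.0, 0.0, -1.0]]
force: [-0.3, 0.0, 0.2]
width: 0.0431
```

Request:
play_rows --turn '[[0,0,0],[0,0,0],[0,0,0],[0,0,0],[0,0,0],[0,0,0],[0,0,0],[0,0,0]]' --offset '[[-10,-35,0],[-30,-75,0],[-50,-120,0],[-70,-165,0],[-90,-210,0],[-110,-255,0],[-122,-285,0],[-122,-292,0]]' --grip '[-1,-1,-1,-1,-1,-1,-1,-1]'

```text
t: 6.2
position: [0.4214, -0.2861, 0.1631]
orientation: [[0.008, 1.0, -0.001], [1.0, -0.008, -0.001], [-0.001, -0.001, -1.0]]
force: [0.4, -0.3, -0.9]
width: 0.0433
```

Run:
```python
from h import *
o=observe();print(o["position"],o["force"],o["width"])
snap("top","t3",sc=1.5)
```

```text
[ 0.42144322 -0.28613583  0.16312326] [ 0.36953613 -0.26534738 -0.93228505] 0.04334238727244705
```

View pics/t3.png

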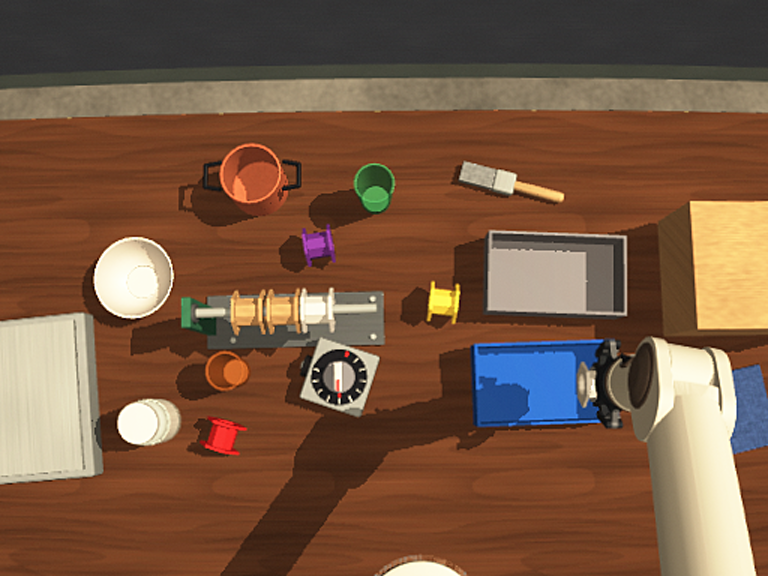

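Crates haven't moved and the reel is held above blue slot 1. I'll lower, release and go back up.

Request:
play_rows --turn '[[0,0,0],[0,0,0],[0,0,0],[0,0,0],[0,0,0],[0,0,0],[0,0,0],[0,0,0]]' --offset '[[0,0,-30],[0,0,-65],[0,0,-95],[0,0,-115],[0,0,-122],[0,0,-127],[0,0,-129],[0,0,-129]]' --grip '[-1,-1,-1,-1,-1,-1,-1,-1]'

```text
t: 7.25
position: [0.4235, -0.2835, 0.0348]
orientation: [[0.004, 1.0, 0.001], [1.0, -0.004, -0.001], [-0.001, 0.001, -1.0]]
force: [1.0, -0.8, -0.3]
width: 0.0433
```

Request:
play_rows --turn '[[0,0,0],[0,0,0],[0,0,0],[0,0,0],[0,0,0],[0,0,0],[0,0,0],[0,0,0]]' --offset '[[0,0,0],[0,0,0],[0,0,0],[0,0,0],[0,0,30],[0,0,80],[0,0,130],[0,0,180]]' --grip '[0.5,0.5,0.5,0.5,0.5,0.5,0.5,0.5]'

```text
t: 8.25
position: [0.4229, -0.283, 0.2158]
orientation: [[0.003, 1.0, -0.0], [1.0, -0.003, 0.0], [0.0, -0.0, -1.0]]
force: [0.9, -1.2, -0.8]
width: 0.0639
```

Request:
play_rows --turn '[[0,0,0],[0,0,0],[0,0,0],[0,0,0],[0,0,0],[0,0,0],[0,0,0],[0,0,0]]' --offset '[[15,58,10],[30,116,20],[45,174,26],[60,232,26],[75,290,26],[90,348,26],[105,406,26],[122,452,26]]' --grip '[1,1,1,1,1,1,1,1]'

```text
t: 9.25
position: [0.545, 0.1715, 0.2404]
orientation: [[0.002, 1.0, 0.0], [1.0, -0.002, 0.0], [0.0, 0.0, -1.0]]
force: [0.8, -0.3, 0.5]
width: 0.0856
```

Request:
play_rows --turn '[[0,0,0],[0,0,0],[0,0,0],[0,0,0],[0,0,0],[0,0,0],[0,0,0],[0,0,0]]' --offset '[[0,0,0],[0,0,-40],[0,0,-86],[0,0,-86],[0,0,-86],[0,0,-86],[0,0,-86],[0,0,-86]]' --grip '[1,1,1,1,-1,-1,-1,-1]'

```text
t: 10.25
position: [0.5466, 0.1692, 0.1565]
orientation: [[0.004, 1.0, 0.004], [1.0, -0.004, 0.0], [0.0, 0.004, -1.0]]
force: [-1.4, -1.0, 6.8]
width: 0.0426
```

Request:
play_rows --turn '[[0,0,0],[0,0,0],[0,0,0],[0,0,0],[0,0,0],[0,0,0],[0,0,0],[0,0,0]]' --offset '[[0,0,0],[0,0,3],[0,0,6],[0,0,9],[0,0,9],[0,0,9],[0,0,9],[0,0,9]]' --grip '[-1,-1,-1,-1,-1,-1,-1,-1]'

```text
t: 11.25
position: [0.545, 0.1688, 0.1632]
orientation: [[0.003, 1.0, -0.0], [1.0, -0.003, 0.0], [0.0, -0.0, -1.0]]
force: [-0.3, -0.1, -0.3]
width: 0.0433
```

Run:
```python
from h import *
o=observe();print(o["position"],o["force"],o["torque"],o["width"])
snap("scene","s4",(100,80,400,340),2.2)
```

```text
[0.54504329 0.1688493  0.16318174] [-0.25815899 -0.14835997 -0.3021469 ] [-0.01335301  0.02990494  0.01091307] 0.043316256587838865
```

View pics/s4.png

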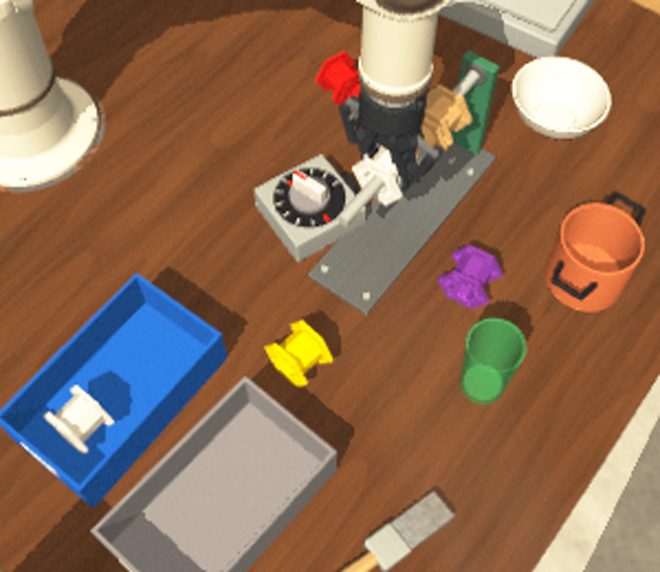

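Reel 1 is stowed in the blue crate, and reel 2 (white) is gripped and lifted.

Request:
play_rows --turn '[[0,0,0],[0,0,0],[0,0,0],[0,0,0],[0,0,0],[0,0,0],[0,0,0],[0,0,0]]' --offset '[[0,-15,0],[0,-35,0],[0,-55,0],[0,-75,0],[0,-95,0],[0,-115,0],[0,-138,0],[0,-162,0]]' --grip '[-1,-1,-1,-1,-1,-1,-1,-1]'

```text
t: 12.3
position: [0.5448, 0.0048, 0.1632]
orientation: [[0.004, 1.0, -0.0], [1.0, -0.004, -0.001], [-0.001, -0.0, -1.0]]
force: [-0.3, -0.2, -0.4]
width: 0.0432
```

```bash
cat >> h.py <<'E'
def crates(f):
    "crate shift in mm (world x,y) against the first picture, by template matching of the rim edges"
    im=camera("top")[:,:,::-1];cv2.imwrite(f"pics/raw_{f}.png",im);ref=cv2.imread("pics/raw_t0.png")
    for n,(x0,y0,x1,y1) in dict(blue=(310,222,418,290),grey=(320,150,422,214)).items():
        r=cv2.matchTemplate(im[y0-30:y1+30,x0-30:x1+30],ref[y0:y1,x0:x1],cv2.TM_CCOEFF_NORMED)
        _,v,_,m=cv2.minMaxLoc(r);d=np.array(m)-30;c=np.array([(x0+x1)/2,(y0+y1)/2])
        print(n,"score %.2f"%v,"px",d,"mm",(unproj("top",c+d,.07)-unproj("top",c,.07))[0]*1000)
E
python3 - <<'E'
from h import *
crates("t5");o=observe();print(o["position"],o["force"],o["width"])
E
```

```text
blue score 0.40 px [0 0] mm [0. 0. 0.]
grey score 0.83 px [0 0] mm [0. 0. 0.]
[5.44870043e-01 3.40923749e-04 1.62718841e-01] [ 0.02786631 -3.07563651 -1.09747407] 0.04293556620819384
```

Request:
play_rows --turn '[[0,0,0],[0,0,0],[0,0,0],[0,0,0],[0,0,0],[0,0,0],[0,0,0],[0,0,0]]' --offset '[[-20,-30,0],[-40,-60,0],[-62,-90,0],[-84,-120,0],[-106,-150,0],[-122,-172,0],[-122,-172,0],[-122,-172,0]]' --grip '[-1,-1,-1,-1,-1,-1,-1,-1]'

```text
t: 13.35
position: [0.4234, -0.165, 0.1635]
orientation: [[0.004, 1.0, 0.001], [1.0, -0.004, -0.0], [-0.0, 0.001, -1.0]]
force: [0.2, -0.1, -1.0]
width: 0.0429
```

Run:
```python
from h import *
o=observe();print(o["position"],o["force"],o["width"])
snap("scene","s6",(60,150,300,340),2.6)
```

```text
[ 0.4234315  -0.1649925   0.16352703] [ 0.22232671 -0.13599328 -1.04218337] 0.04286774786615179
```

View pics/s6.png

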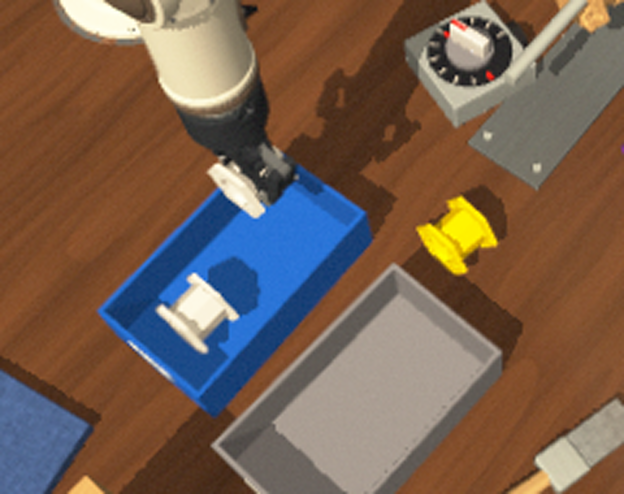

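The reel is held over the free half of the blue crate, which is unmoved. Lowering and releasing.

Request:
play_rows --turn '[[0,0,0],[0,0,0],[0,0,0],[0,0,0],[0,0,0],[0,0,0],[0,0,0],[0,0,0]]' --offset '[[0,0,-30],[0,0,-65],[0,0,-95],[0,0,-115],[0,0,-122],[0,0,-127],[0,0,-130],[0,0,-130]]' --grip '[-1,-1,-1,-1,-1,-1,-1,-1]'

```text
t: 14.4
position: [0.4235, -0.1653, 0.0337]
orientation: [[0.004, 1.0, 0.001], [1.0, -0.004, -0.0], [-0.0, 0.001, -1.0]]
force: [-0.4, -0.3, -1.0]
width: 0.0431
```

Request:
play_rows --turn '[[0,0,0],[0,0,0],[0,0,0],[0,0,0],[0,0,0],[0,0,0],[0,0,0],[0,0,0]]' --offset '[[0,0,0],[0,0,0],[0,0,0],[0,0,0],[0,0,30],[0,0,80],[0,0,140],[0,0,200]]' --grip '[0.5,0.5,0.5,0.5,0.5,0.5,0.5,0.5]'

```text
t: 15.4
position: [0.4227, -0.1648, 0.2349]
orientation: [[0.003, 1.0, -0.001], [1.0, -0.003, 0.001], [0.001, -0.001, -1.0]]
force: [-0.0, -1.4, 0.7]
width: 0.0639
```

Request:
play_rows --turn '[[0,0,0],[0,0,0],[0,0,0],[0,0,0],[0,0,0],[0,0,0],[0,0,0],[0,0,0]]' --offset '[[15,50,7],[30,100,7],[45,150,7],[60,200,7],[75,250,7],[90,300,7],[105,350,7],[120,391,7]]' --grip '[1,1,1,1,1,1,1,1]'

```text
t: 16.4
position: [0.5431, 0.2281, 0.2401]
orientation: [[0.002, 1.0, -0.0], [1.0, -0.002, 0.0], [0.0, -0.0, -1.0]]
force: [1.2, -0.0, 0.5]
width: 0.0856
```

Request:
play_rows --turn '[[0,0,0],[0,0,0],[0,0,0],[0,0,0],[0,0,0],[0,0,0],[0,0,0],[0,0,0]]' --offset '[[0,0,0],[0,0,-40],[0,0,-86],[0,0,-86],[0,0,-86],[0,0,-86],[0,0,-86],[0,0,-86]]' --grip '[1,1,1,1,-1,-1,-1,-1]'

```text
t: 17.4
position: [0.5447, 0.2264, 0.1566]
orientation: [[0.004, 1.0, 0.004], [1.0, -0.004, 0.001], [0.001, 0.004, -1.0]]
force: [0.8, -0.5, 6.6]
width: 0.0438
```

Request:
play_rows --turn '[[0,0,0],[0,0,0],[0,0,0],[0,0,0],[0,0,0],[0,0,0],[0,0,0],[0,0,0]]' --offset '[[0,0,0],[0,0,3],[0,0,6],[0,0,9],[0,0,9],[0,0,9],[0,0,9],[0,0,9]]' --grip '[-1,-1,-1,-1,-1,-1,-1,-1]'

```text
t: 18.4
position: [0.543, 0.2259, 0.1632]
orientation: [[0.003, 1.0, -0.0], [1.0, -0.003, 0.0], [0.0, -0.0, -1.0]]
force: [-0.3, 0.3, -0.5]
width: 0.0435
```

Run:
```python
from h import *
o=observe();print(o["position"],o["force"],o["torque"],o["width"])
crates("t7")
snap("scene","s7",(60,80,360,330),2.2)
```

```text
[0.54303271 0.22587503 0.1631657 ] [-0.28228191  0.27915301 -0.52726148] [ 0.0697587  -0.02354761 -0.02670227] 0.04348607569457454
blue score 0.50 px [-5  5] mm [-12.93894307  13.59617874   0.        ]
grey score 1.00 px [0 0] mm [0. 0. 0.]
```

View pics/s7.png

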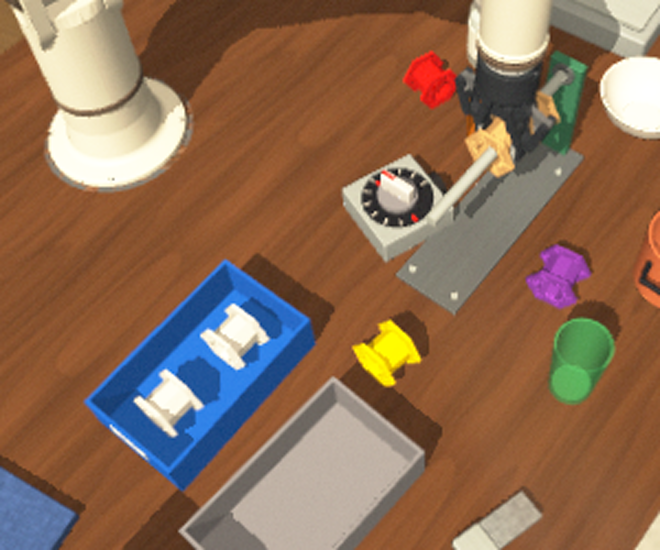

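Both white reels are in the blue crate and brown reel 1 is gripped. The grey crate is unmoved (match score 1.00).

Request:
play_rows --turn '[[0,0,0],[0,0,0],[0,0,0],[0,0,0],[0,0,0],[0,0,0],[0,0,0],[0,0,0]]' --offset '[[0,-20,0],[0,-48,0],[1,-76,0],[1,-104,0],[1,-132,0],[2,-160,0],[2,-190,0],[2,-218,0]]' --grip '[-1,-1,-1,-1,-1,-1,-1,-1]'

```text
t: 19.5
position: [0.5451, 0.0067, 0.1634]
orientation: [[0.004, 1.0, 0.0], [1.0, -0.004, -0.0], [-0.0, 0.0, -1.0]]
force: [-0.7, 0.4, -0.9]
width: 0.0432
```

Request:
play_rows --turn '[[0,0,0],[0,0,0],[0,0,0],[0,0,0],[0,0,0],[0,0,0],[0,0,0],[0,0,0]]' --offset '[[8,-40,0],[20,-90,0],[32,-140,0],[44,-190,0],[56,-240,0],[68,-290,0],[69,-316,0],[69,-316,0]]' --grip '[-1,-1,-1,-1,-1,-1,-1,-1]'

```text
t: 20.5
position: [0.6133, -0.3117, 0.1625]
orientation: [[0.009, 1.0, -0.001], [1.0, -0.009, -0.001], [-0.001, -0.001, -1.0]]
force: [-0.6, -0.1, -1.1]
width: 0.0433
```

Run:
```python
from h import *
o=observe();print(o["position"],o["force"],o["width"])
snap("scene","s8",(60,150,320,380),2.4)
```

```text
[ 0.61327399 -0.31170975  0.16246286] [-0.6208183  -0.08053656 -1.10954132] 0.04332674230770703
```

View pics/s8.png

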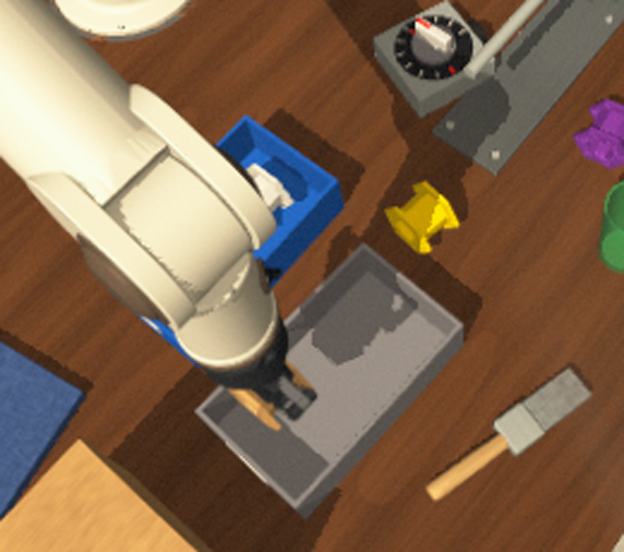

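Request:
play_rows --turn '[[0,0,0],[0,0,0],[0,0,0],[0,0,0],[0,0,0],[0,0,0],[0,0,0],[0,0,0]]' --offset '[[0,0,-30],[0,0,-65],[0,0,-95],[0,0,-115],[0,0,-122],[0,0,-127],[0,0,-130],[0,0,-130]]' --grip '[-1,-1,-1,-1,-1,-1,-1,-1]'

```text
t: 21.55
position: [0.6145, -0.3084, 0.0339]
orientation: [[0.004, 1.0, 0.001], [1.0, -0.004, -0.0], [-0.0, 0.001, -1.0]]
force: [-0.9, 0.0, -0.0]
width: 0.0435
```

Request:
play_rows --turn '[[0,0,0],[0,0,0],[0,0,0],[0,0,0],[0,0,0],[0,0,0],[0,0,0],[0,0,0]]' --offset '[[0,0,0],[0,0,0],[0,0,0],[0,0,0],[0,0,30],[0,0,80],[0,0,140],[0,0,200]]' --grip '[0.5,0.5,0.5,0.5,0.5,0.5,0.5,0.5]'

```text
t: 22.55
position: [0.6139, -0.308, 0.235]
orientation: [[0.003, 1.0, -0.0], [1.0, -0.003, 0.0], [0.0, -0.0, -1.0]]
force: [0.9, -0.3, -0.3]
width: 0.0639
```

Request:
play_rows --turn '[[0,0,0],[0,0,0],[0,0,0],[0,0,0],[0,0,0],[0,0,0],[0,0,0],[0,0,0]]' --offset '[[-10,55,7],[-20,110,7],[-30,165,7],[-40,220,7],[-50,275,7],[-60,330,7],[-65,385,7],[-71,440,7]]' --grip '[1,1,1,1,1,1,1,1]'

```text
t: 23.55
position: [0.5428, 0.1334, 0.2406]
orientation: [[0.004, 1.0, 0.001], [1.0, -0.004, -0.0], [-0.0, 0.001, -1.0]]
force: [1.3, -0.4, 0.0]
width: 0.0854
```

Request:
play_rows --turn '[[0,0,0],[0,0,0],[0,0,0],[0,0,0],[0,0,0],[0,0,0],[0,0,0],[0,0,0]]' --offset '[[0,50,0],[0,100,0],[0,150,0],[0,150,0],[0,150,-30],[0,150,-60],[0,150,-86],[0,150,-86]]' --grip '[1,1,1,1,1,1,1,1]'

```text
t: 24.55
position: [0.5421, 0.2798, 0.1523]
orientation: [[0.004, 1.0, -0.004], [1.0, -0.004, -0.002], [-0.003, -0.004, -1.0]]
force: [-0.0, 0.7, 1.3]
width: 0.0855
```

Request:
play_rows --turn '[[0,0,0],[0,0,0],[0,0,0],[0,0,0],[0,0,0],[0,0,0],[0,0,0],[0,0,0]]' --offset '[[0,0,0],[0,0,0],[0,0,0],[0,0,0],[0,0,3],[0,0,6],[0,0,9],[0,0,9]]' --grip '[-1,-1,-1,-1,-1,-1,-1,-1]'

```text
t: 25.55
position: [0.5432, 0.2819, 0.1635]
orientation: [[0.003, 1.0, 0.0], [1.0, -0.003, 0.0], [0.0, 0.0, -1.0]]
force: [0.8, 0.4, -0.8]
width: 0.0431
```

Run:
```python
from h import *
o=observe();print(o["position"],o["force"],o["torque"],o["width"])
crates("t9")
```

```text
[0.54316465 0.28192885 0.16348967] [ 0.84468299  0.4287284  -0.77141867] [-0.01571699  0.00749595 -0.01798472] 0.04308885290351126
blue score 0.53 px [-5  5] mm [-12.93894307  13.59617874   0.        ]
grey score 0.87 px [0 0] mm [0. 0. 0.]
```

Request:
play_rows --turn '[[0,0,0],[0,0,0],[0,0,0],[0,0,0],[0,0,0],[0,0,0],[0,0,0],[0,0,0]]' --offset '[[0,-20,0],[0,-55,0],[1,-92,0],[1,-129,0],[1,-166,0],[2,-203,0],[2,-240,0],[2,-274,0]]' --grip '[-1,-1,-1,-1,-1,-1,-1,-1]'

```text
t: 26.6
position: [0.545, 0.0063, 0.1632]
orientation: [[0.004, 1.0, -0.0], [1.0, -0.004, -0.0], [-0.0, -0.0, -1.0]]
force: [-0.1, -0.8, 0.3]
width: 0.0431
```

Request:
play_rows --turn '[[0,0,0],[0,0,0],[0,0,0],[0,0,0],[0,0,0],[0,0,0],[0,0,0],[0,0,0]]' --offset '[[10,-30,0],[24,-64,0],[38,-98,0],[52,-132,0],[66,-166,0],[74,-193,0],[74,-193,0],[74,-193,0]]' --grip '[-1,-1,-1,-1,-1,-1,-1,-1]'

```text
t: 27.6
position: [0.6188, -0.184, 0.163]
orientation: [[0.003, 1.0, -0.001], [1.0, -0.003, 0.001], [0.001, -0.001, -1.0]]
force: [-0.4, 0.7, -0.1]
width: 0.0432
```

Run:
```python
from h import *
o=observe();print(o["position"],o["force"],o["width"])
snap("scene","s10",(60,80,340,380),2)
```

```text
[ 0.61880205 -0.18404473  0.16304972] [-0.4381961   0.71025748 -0.07656042] 0.04316447346735924
```

View pics/s10.png

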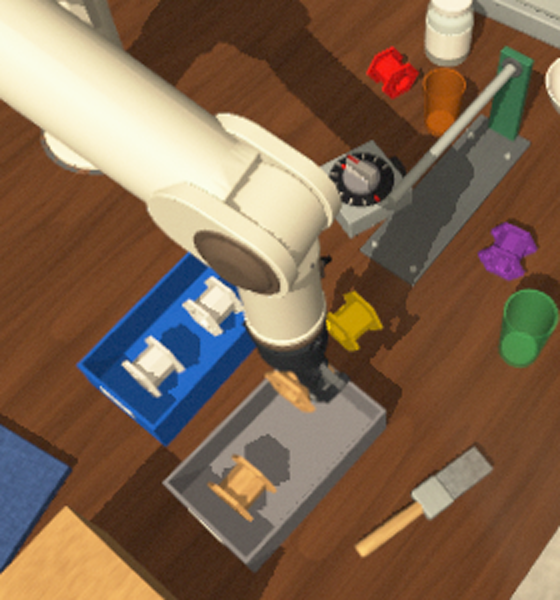

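Request:
play_rows --turn '[[0,0,0],[0,0,0],[0,0,0],[0,0,0],[0,0,0],[0,0,0],[0,0,0],[0,0,0]]' --offset '[[0,0,-30],[0,0,-65],[0,0,-95],[0,0,-115],[0,0,-122],[0,0,-127],[0,0,-130],[0,0,-130]]' --grip '[-1,-1,-1,-1,-1,-1,-1,-1]'

```text
t: 28.65
position: [0.6195, -0.1853, 0.0338]
orientation: [[0.004, 1.0, 0.001], [1.0, -0.004, -0.0], [-0.0, 0.001, -1.0]]
force: [0.3, 0.0, -0.7]
width: 0.0429
```

Request:
play_rows --turn '[[0,0,0],[0,0,0],[0,0,0],[0,0,0],[0,0,0],[0,0,0],[0,0,0],[0,0,0]]' --offset '[[0,0,0],[0,0,0],[0,0,0],[0,0,0],[0,0,30],[0,0,80],[0,0,140],[0,0,200]]' --grip '[0.5,0.5,0.5,0.5,0.5,0.5,0.5,0.5]'

```text
t: 29.65
position: [0.6188, -0.1851, 0.235]
orientation: [[0.003, 1.0, -0.0], [1.0, -0.003, 0.0], [0.0, -0.0, -1.0]]
force: [0.1, -0.3, 0.6]
width: 0.0644
```

Run:
```python
from h import *
np.set_printoptions(precision=4,suppress=True)
snap("scene","s11",(60,80,340,380),2)
crates("t11")
# knob close-up from both cameras
t=cv2.imread("pics/raw_t11.png")[222:282,195:258];s=cv2.imread("pics/raw_s11.png")[145:205,212:275]
cv2.imwrite("pics/k11.png",np.hstack([cv2.resize(a,(400,381),interpolation=cv2.INTER_CUBIC) for a in (t,s)]))
```

```text
blue score 0.67 px [-6  5] mm [-12.909   16.2432   0.    ]
grey score 0.24 px [-30  -1] mm [ 3.1498 80.7843  0.    ]
```

View pics/k11.png

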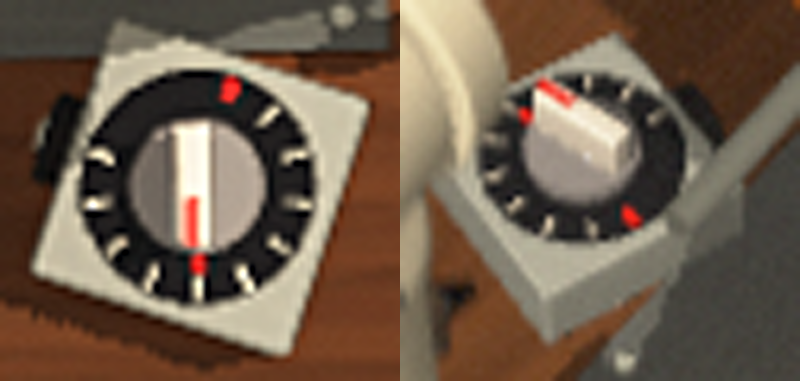

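Run:
```python
from h import *
np.set_printoptions(precision=4,suppress=True)
T=lambda p:np.array(p)/6.349+[195,222]
S=lambda p:np.array(p)/6.349+[212,145]
for z in(.06,.07,.08,.09,.1): print(z,unproj("top",T([(194,185)]),z)[0],unproj("scene",S([(188,112)]),z)[0])
d=unproj("top",T([(197,187),(231,90),(193,250),(194,120)]),.046);print(d)
print("dial scene",unproj("scene",S([(184,157),(230,215)]),.046))
print(observe()["q"])
```

```text
0.06 [0.4376 0.1428 0.06  ] [0.4333 0.159  0.06  ]
0.07 [0.4374 0.1421 0.07  ] [0.4381 0.1534 0.07  ]
0.08 [0.4373 0.1414 0.08  ] [0.4428 0.1477 0.08  ]
0.09 [0.4371 0.1407 0.09  ] [0.4476 0.1421 0.09  ]
0.1 [0.4369 0.1399 0.1   ] [0.4523 0.1365 0.1   ]
[[0.437  0.1426 0.046 ]
 [0.4778 0.1283 0.046 ]
 [0.4106 0.1443 0.046 ]
 [0.4652 0.1439 0.046 ]]
dial scene [[0.4419 0.145  0.046 ]
 [0.4799 0.1324 0.046 ]]
[ 50.1105  36.6651 -53.6976  89.0376  31.0673  69.4729  -9.132 ]
```

View pics/s11.png

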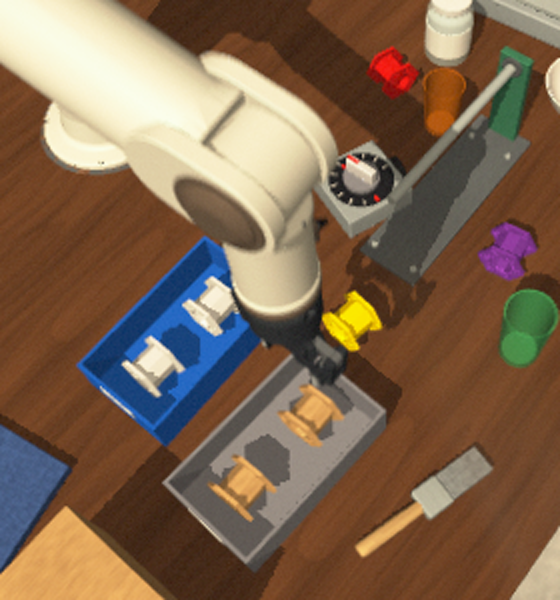

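All reels are stowed: two white in blue, two brown in grey, as seen in the last picture. Now the knob. Bar top is at z≈0.083, centre (0.438, 0.142), with the bar along world x.

Request:
play_rows --turn '[[0,0,-8],[0,0,-16],[0,0,-25],[0,0,-34],[0,0,-43],[0,0,-52],[0,0,-61],[0,0,-70]]' --offset '[[-10,40,0],[-32,85,0],[-56,130,0],[-82,175,0],[-108,220,0],[-134,265,0],[-158,305,0],[-181,327,0]]' --grip '[0.5,0.5,0.5,0.5,0.5,0.5,0.5,0.5]'

```text
t: 30.75
position: [0.4368, 0.1442, 0.2333]
orientation: [[0.942, 0.337, 0.001], [0.337, -0.942, 0.0], [0.001, -0.0, -1.0]]
force: [0.8, 0.0, -1.0]
width: 0.0643
```

Request:
play_rows --turn '[[0,0,-8],[0,0,-16],[0,0,-19],[0,0,-19],[0,0,-19],[0,0,-19],[0,0,-19],[0,0,-19]]' --offset '[[0,0,0],[0,0,0],[0,0,-30],[0,0,-60],[0,0,-80],[0,0,-100],[0,0,-110],[0,0,-110]]' --grip '[0.5,0.5,0.5,0.5,0.5,0.5,0.5,0.5]'

```text
t: 31.75
position: [0.4376, 0.1419, 0.1228]
orientation: [[1.0, 0.014, -0.001], [0.014, -1.0, -0.0], [-0.001, 0.0, -1.0]]
force: [-0.1, -0.6, 0.2]
width: 0.064
```

Run:
```python
from h import *
o=observe();print(o["position"],o["orientation"],o["force"],o["width"],o["q"])
crates("t12")
t=cv2.imread("pics/raw_t12.png")[200:282,180:275];s=camera("scene")[120:202,195:290,::-1]
cv2.imwrite("pics/k12.png",np.hstack([cv2.resize(a,(400,345),interpolation=cv2.INTER_CUBIC) for a in (t,s)]))
```

```text
[0.43759858 0.14187277 0.12284543] [[ 9.99894652e-01  1.44564189e-02 -1.30242221e-03]
 [ 1.44563188e-02 -9.99895498e-01 -8.61921551e-05]
 [-1.30353214e-03  6.73548442e-05 -9.99999148e-01]] [-0.13643988 -0.62369758  0.2210751 ] 0.06404159990220934 [  14.32557723   23.24414312  -41.78482006  120.73145234   22.2890878
   43.79912151 -130.73557132]
blue score 0.68 px [-6  5] mm [-12.90901601  16.24320882   0.        ]
grey score 0.80 px [0 0] mm [0. 0. 0.]
```

View pics/k12.png

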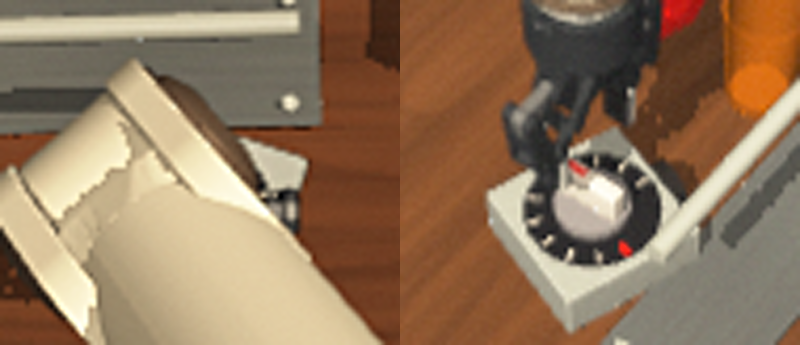

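Jaws straddle the knob bar, and q7 = −131° leaves plenty of range for the counter-clockwise turn. Down and grip.

Request:
play_rows --turn '[[0,0,0],[0,0,0],[0,0,0],[0,0,0],[0,0,0],[0,0,0],[0,0,0],[0,0,0]]' --offset '[[0,0,-20],[0,0,-38],[0,0,-48],[0,0,-48],[0,0,-48],[0,0,-48],[0,0,-48],[0,0,-48]]' --grip '[0.5,0.5,0.5,0.5,-1,-1,-1,-1]'

```text
t: 32.85
position: [0.4386, 0.1438, 0.0761]
orientation: [[1.0, 0.015, 0.002], [0.015, -1.0, 0.002], [0.002, -0.002, -1.0]]
force: [-1.1, 4.0, 4.8]
width: 0.0126
```

Request:
play_rows --turn '[[0,0,0],[0,0,0],[0,0,0],[0,0,0],[0,0,0],[0,0,5],[0,0,10],[0,0,15]]' --offset '[[0,0,0],[0,0,0],[0,0,0],[0,0,0],[0,0,0],[0,0,0],[0,0,0],[0,0,0]]' --grip '[-1,-1,-1,-1,-1,-1,-1,-1]'

```text
t: 33.85
position: [0.4386, 0.1437, 0.0761]
orientation: [[0.961, 0.276, 0.002], [0.276, -0.961, 0.002], [0.002, -0.002, -1.0]]
force: [-0.7, 3.8, 3.8]
width: 0.013
```

Run:
```python
from h import *
o=observe();print(o["position"],o["force"],o["torque"],o["width"],o["q"])
```

```text
[0.43864341 0.14365419 0.07609052] [-0.71043032  3.81763627  3.7728929 ] [ 0.82552686  0.31826325 -0.02974103] 0.013014350737504406 [  13.52139662   29.12601009  -41.61167499  122.01506246   30.53518844
   39.32961204 -122.72760308]
```

Request:
play_rows --turn '[[0,0,9],[0,0,18],[0,0,27],[0,0,36],[0,0,45],[0,0,54],[0,0,63],[0,0,72]]' --offset '[[0,1,0],[0,1,0],[0,1,0],[0,1,0],[0,1,0],[0,1,0],[0,1,0],[0,1,0]]' --grip '[-1,-1,-1,-1,-1,-1,-1,-1]'

```text
t: 34.85
position: [0.4393, 0.1433, 0.0761]
orientation: [[0.033, 0.999, 0.002], [0.999, -0.033, 0.001], [0.001, 0.002, -1.0]]
force: [0.7, 0.8, 3.6]
width: 0.0127
```

Request:
play_rows --turn '[[0,0,9],[0,0,18],[0,0,27],[0,0,36],[0,0,45],[0,0,54],[0,0,60],[0,0,60]]' --offset '[[0,0,0],[0,0,0],[0,0,0],[0,0,0],[0,0,0],[0,0,0],[0,0,0],[0,0,0]]' --grip '[-1,-1,-1,-1,-1,-1,-1,-1]'

```text
t: 35.85
position: [0.4398, 0.1437, 0.0761]
orientation: [[-0.846, 0.534, 0.003], [0.534, 0.846, 0.002], [-0.001, 0.003, -1.0]]
force: [3.4, 2.7, 4.8]
width: 0.0126
```

Run:
```python
from h import *
o=observe();R=o["orientation"];print(o["position"],o["force"],o["torque"],o["width"],o["q"][6],np.degrees(np.arctan2(R[1,0],R[0,0])))
```

```text
[0.43982273 0.14369655 0.07608032] [3.38974726 2.74349086 4.78631632] [ 0.6611716  -0.7136484  -0.00989283] 0.012597657429014556 -10.89452283826229 147.73083339480442
```

Request:
play_rows --turn '[[0,0,2],[0,0,4],[0,0,6],[0,0,8],[0,0,9],[0,0,10],[0,0,10],[0,0,10]]' --offset '[[1,1,0],[1,1,0],[1,1,0],[1,1,0],[1,1,0],[1,1,0],[1,1,0],[1,1,0]]' --grip '[-1,-1,-1,-1,-1,-1,-1,-1]'

```text
t: 36.85
position: [0.4399, 0.1439, 0.0761]
orientation: [[-0.925, 0.38, 0.002], [0.38, 0.925, -0.0], [-0.002, 0.0, -1.0]]
force: [1.7, -0.5, 9.0]
width: 0.0127
```

Run:
```python
from h import *
o=observe();R=o["orientation"];print(o["force"],o["torque"],o["tau"][6],o["width"],o["q"][6],np.degrees(np.arctan2(R[1,0],R[0,0])))
```

```text
[ 1.67710788 -0.4563745   9.03361625] [ 0.25122906 -0.13628543  0.0656376 ] -0.04783716984093189 0.0126559489152942 -2.091912652898951 157.69205823980968
```

Request:
play_rows --turn '[[0,0,1],[0,0,2],[0,0,3],[0,0,4],[0,0,4],[0,0,4],[0,0,4],[0,0,4]]' --offset '[[0,0,0],[0,0,0],[0,0,0],[0,0,0],[0,0,0],[0,0,0],[0,0,0],[0,0,0]]' --grip '[-1,-1,-1,-1,-1,-1,-1,-1]'

```text
t: 37.85
position: [0.44, 0.144, 0.0761]
orientation: [[-0.949, 0.314, 0.002], [0.314, 0.949, -0.0], [-0.002, 0.0, -1.0]]
force: [0.7, 0.3, 8.4]
width: 0.0128
```

Run:
```python
from h import *
o=observe();R=o["orientation"];print(o["force"],o["torque"],o["tau"][6],o["width"],o["q"][6],np.degrees(np.arctan2(R[1,0],R[0,0])))
```

```text
[0.74095056 0.3059547  8.396225  ] [ 0.2526159  -0.11844299 -0.00388074] 0.036874014185741544 0.01280750548373548 1.471825060766354 161.6843592879779
```

Request:
play_rows --turn '[[0,0,1],[0,0,2],[0,0,3],[0,0,4],[0,0,4],[0,0,4],[0,0,4],[0,0,4]]' --offset '[[0,0,0],[0,0,0],[0,0,0],[0,0,0],[0,0,0],[0,0,0],[0,0,0],[0,0,0]]' --grip '[-1,-1,-1,-1,-1,-1,-1,-1]'

```text
t: 38.85
position: [0.4399, 0.1439, 0.0761]
orientation: [[-0.968, 0.252, 0.001], [0.252, 0.968, 0.0], [-0.0, 0.001, -1.0]]
force: [0.2, 1.8, 9.3]
width: 0.0126
```

Run:
```python
from h import *
o=observe();R=o["orientation"];print(o["force"],o["torque"],o["tau"][6],o["width"],o["q"][6],np.degrees(np.arctan2(R[1,0],R[0,0])))
```

```text
[0.21599659 1.76835034 9.34102797] [ 0.3947608   0.05714513 -1.4637863 ] 1.4691709354519844 0.012615267734023083 4.917996021498022 165.42711972187115
```

The torque rose to 1.5 N m, so the knob is against its zero stop. Releasing and retreating upward.

Request:
play_rows --turn '[[0,0,0],[0,0,0],[0,0,0],[0,0,0],[0,0,0],[0,0,0],[0,0,0],[0,0,0]]' --offset '[[0,0,0],[0,0,0],[0,0,0],[0,0,10],[0,0,50],[0,0,100],[0,0,150],[0,0,180]]' --grip '[0.5,0.5,0.5,0.5,0.5,0.5,0.5,0.5]'

```text
t: 39.85
position: [0.4392, 0.1448, 0.2578]
orientation: [[-0.97, 0.244, 0.001], [0.244, 0.97, 0.002], [-0.001, 0.002, -1.0]]
force: [-0.2, 0.5, 0.1]
width: 0.064
```

Request:
play_rows --turn '[[0,0,0],[0,0,0],[0,0,0],[0,0,0],[0,0,0],[0,0,0],[0,0,0],[0,0,0]]' --offset '[[0,-50,0],[0,-100,0],[0,-150,0],[0,-200,0],[0,-250,0],[0,-300,0],[0,-350,0],[0,-390,0]]' --grip '[0.5,0.5,0.5,0.5,0.5,0.5,0.5,0.5]'

```text
t: 40.85
position: [0.4386, -0.2482, 0.2557]
orientation: [[-0.969, 0.246, -0.0], [0.246, 0.969, -0.0], [0.0, -0.0, -1.0]]
force: [0.6, 0.8, -0.4]
width: 0.0644
```

Run:
```python
from h import *
o=observe();print(o["position"],o["force"],o["width"])
t=camera("top")[:,:,::-1];s=camera("scene")[:,:,::-1]
cv2.imwrite("pics/raw_tf.png",t);cv2.imwrite("pics/raw_sf.png",s)
k=cv2.resize(t[222:282,195:258],(380,362),interpolation=cv2.INTER_CUBIC)
a=cv2.resize(s[80:380,60:340],(420,450));c=np.zeros((450,800,3),np.uint8);c[:,380:]=a;c[:362,:380]=k
cv2.imwrite("pics/f.png",c)
```

```text
[ 0.43863574 -0.2481543   0.25566077] [ 0.60492186  0.7860908  -0.38650478] 0.06437131079569915
```

View pics/f.png

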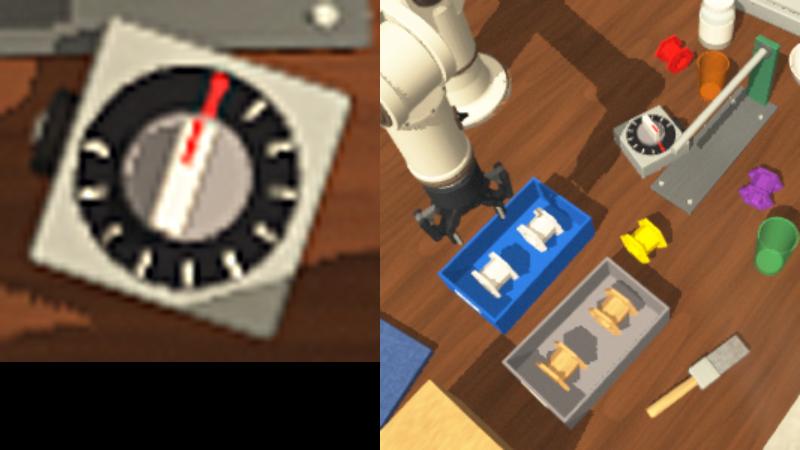

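The pointer (190,140) lines up with the red tick (215,90). Both crates hold their reels, the bar is empty and the vases are in place. Handing in.

```bash
python3 -c "
from station import robot
print(robot.sign_off())"
```

```text
the job is handed in; nothing more can be done
None
```

I handed the job in at about 41 s with all four reels stowed and the counter knob back at zero; the hand-in reports no verdict.

- **Reels:** Four were on the bar. I slid off the two white ones and put them in the blue crate, then the two brown ones into the grey crate. The last picture shows the bar empty and two reels lying flat in each crate.
- **Below the rim:** I did not measure this. It follows from the given sizes, which put the reel tops about 1 mm below the rim.
- **Knob:** After the last reel I turned it about 165° counter-clockwise until the torque rose to about 1.5 N m at the stop. I then let go, and the last picture shows its pointer on the red tick.
- **Other objects:** Both vases and the purple, red and yellow reels were not touched.
- **Checks that disagreed:** Template matching put the blue crate about 13 mm off in x and in y from the second look on. The scores were low (0.5–0.7) and the reels were already in it, so this was either a knock or a poor match. One grey-crate match failed because the arm was in the way, but the next one showed no shift.

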